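Feed cullet through the Y-chute into the blue bin

TASK

The steel pan on the bench holds three offcuts of blue glass rod. Swing the chute's flap fully over so that the chute feeds the blue bin, then carry the pan over and tip all three rods down the chute so that they end up in the blue bin. Stand the empty pan upright on the bench again, and leave the vase, the gas bottle and the jacks alone.

Things in the scene. Friction and masses are not known exactly. Their poses are not given: they have to be found in the camera images.
- chute_mouth (a point): Centre of the open top of the Y-chute, 215 mm above the bench. Axes: z up; y across the chute, with an exit at +y and one at -y; -x is the face with the flap lever. Inside, the throat is 100 mm (x) by 116 mm (y); sheet flares widen the rim at +y, -y and +x and reach 222 mm height; the plain plate at -x tops out at 200 mm.
- chute: The fixed aluminium Y-chute, placed and turned anew each time; origin on the bench under its middle, axes as chute_mouth; +x side is a clear window. Outside 124 mm (y) at the top, 200 mm at the base, 112 mm deep (x). From the flap's hinge line (along x, 125 mm high) a ramp falls 36 degrees to each side and ends 100 mm from the middle, over the bin there.
- flap (a joint): Angle in rad of the diverter flap, a red plate 83 mm high hinged at its lower edge in mid-chute. 0 is upright, positive leans its top to chute +y, negative to -y; stops at -0.70 and +0.70. It closes the exit on the side it leans to; pieces go out on the other side. It stays where left (stiff hinge, about 1 N at the knob); it starts within 0.3 of the middle.
- flap_knob (a point): Centre of the red upright grip of the flap lever (26 mm diameter, 45 mm long, along the flap), 92.5 mm from the hinge line and 42 mm out from the chute's -x plate. It swings with the flap, to the same side; its top end is 115 mm from the hinge line.
- flap_hinge (a point): Point on the hinge line in front of the chute, 125 mm above the bench, in the plane in which the knob swings; axes as for chute_mouth.
- blue_bin: Fixed blue open bin, 160 mm (x) by 140 mm (y), 48 mm high, walls 4 mm; origin at the centre of its underside. It stands under one of the two exits, its centre 165 mm from the chute's middle, turned as the chute; the side changes.
- yellow_bin: Fixed yellow bin of the same size under the other exit, where no rod belongs.
- pan_grip (a point): Centre of the pan's wooden cross-bar handle, 88 mm above the pan's underside: 20 mm thick (pan x), 96 mm long (pan y), 26 mm high, with free space below it down to the rods; grip it across its 20 mm. Axes: x to the pan's open front, z up.
- pan: Loose steel pan, 0.3 kg, 165 mm long (x), 96 mm wide (y), walls 45 mm high at the back and sides, open at +x; origin under its middle. Its smooth floor rises 8 degrees to the open front, so the rods stay at the back while it is level; they roll out once it is tipped nose down by clearly more than that.
- pan_lip (a point): Middle of the pan's open front edge (the pouring lip), 26 mm above the underside; from pan_grip it lies +93 mm in pan x and -62 mm in z. Same axes as pan_grip.
- vase: Blue glass vase, 140 mm high, 68 mm across; origin at its foot. Leave alone.
- gas_bottle: Standing yellow gas bottle, 72 mm across, 170 mm high; origin at its foot. Leave alone.
- jacks: Steel glass-blower's jacks lying flat, 200 mm long (its x) by 56 mm, 12 mm high; origin at the middle. Leave alone.
- rod0: Offcut of cobalt-blue glass rod with rounded ends, 60 mm long, 26 mm diameter, about 70 g, lying across the pan at its back; origin at its centre, long axis its y.
- rod1: Offcut of cobalt-blue glass rod with rounded ends, 60 mm long, 26 mm diameter, about 70 g, lying across the pan at its back; origin at its centre, long axis its y.
- rod2: Offcut of cobalt-blue glass rod with rounded ends, 60 mm long, 26 mm diameter, about 70 g, lying across the pan at its back; origin at its centre, long axis its y.
Not all that is in view belongs to the job. Of the things like the chute, leave any that is brown, purple or turquoise; of the rest the larger one is meant.

How it is judged (in metres and radians):
On the way, in this order (a step that is already met when the one before it is completed fails the run):
1. the flap is swung fully over (0.6 rad or more) so that the chute feeds the blue bin (((y of blue_bin in the frame of chute_mouth above 0 m and value of joint flap below -0.6 rad) or (y of blue_bin in the frame of chute_mouth below 0 m and value of joint flap above 0.6 rad))), for 0.2 s.
2. the pan's lip is brought over the chute's mouth (within 90 mm of its middle in the chute's x and y) with all three rods still above 150 mm height (x of pan_lip in the frame of chute_mouth between -0.09 and 0.09 m and y of pan_lip in the frame of chute_mouth between -0.09 and 0.09 m and height (world z) of pan_lip above 0.2 m and height (world z) of each of rod0, rod1, rod2 above 0.15 m), for 0.05 s.
3. all three rods lie in the blue bin (x of rod0 in the frame of blue_bin between -0.08 and 0.08 m and y of rod0 in the frame of blue_bin between -0.07 and 0.07 m and z of each of rod0, rod1, rod2 in the frame of blue_bin below 0.05 m and x of rod1 in the frame of blue_bin between -0.08 and 0.08 m and y of rod1 in the frame of blue_bin between -0.07 and 0.07 m and x of rod2 in the frame of blue_bin between -0.08 and 0.08 m and y of rod2 in the frame of blue_bin between -0.07 and 0.07 m), for 0.2 s.
At the end, for the whole second after the job is handed in: All three rods lie in the blue bin (within its walls, centres below 50 mm), the flap is still over by at least 0.6 rad on the side that feeds the blue bin, and the pan stands upright (within 0.1 rad) on the bench (grip 80 to 96 mm above it) (all of step 3 and ((y of blue_bin in the frame of chute_mouth above 0 m and value of joint flap below -0.6 rad) or (y of blue_bin in the frame of chute_mouth below 0 m and value of joint flap above 0.6 rad)) and height (world z) of pan_grip between 0.08 and 0.096 m and angle between pan_grip's own z axis and vertical below 0.1 rad); the robot touches nothing.
It fails at once if the vase is moved by more than 30 mm or tipped (distance of vase from where it was at the start of the episode above 0.03 m or angle between vase's own z axis and vertical above 0.35 rad).
It fails at once if the gas bottle is moved by more than 30 mm or tipped (distance of gas_bottle from where it was at the start of the episode above 0.03 m or angle between gas_bottle's own z axis and vertical above 0.35 rad).
It fails at once if the jacks is moved by more than 30 mm or tipped (distance of jacks from where it was at the start of the episode above 0.03 m or angle between jacks's own z axis and vertical above 0.35 rad).
It also fails if it takes over 69 s, if anything falls off the work surface, if the arm or the gripper's body presses on something with over 40 N, if the wrist force passes 120 N, or if a joint passes its speed limit or range.

ROBOT

A 6-joint arm with a two-finger parallel gripper is mounted at the origin on the work surface. World frame = base frame: x ahead of the robot, y to its left, z up, the work surface at z = 0. Lengths are in mm, angles in rad, forces in N, time in s.
With the tool pointing down it reaches from about 425 to 1125 mm from the base axis. Payload 14.9 kg.
Tool frame: the origin (TCP) lies between the finger pads; the fingertips stand 25 mm ahead of it and the grasp point (between the pads) lies 6 mm ahead of it; z points along the fingers, y is the line along which they close (so a half turn about z gives the same grasp; the last joint's range is limited). The gripper opens to 91 mm and grips with 3 to 60 N. Pads are 32 mm wide; open, the fingers measure 118 mm over their backs; the gripper's body (76 mm by 178 mm) begins 60 mm behind the grasp point.
Start: joints at [-1.246, 0.379, 1.734, -0, 1.028, -0.033], TCP at [245.146, -655.684, 238.932] pointing down, gripper open.
Joint ranges: [-2.77, 2.77], [-0.74, 2.19], [0, 2.66], [-1.06, 4.2], [0.31, 2.87], [-3.08, 3.08]. Speed limits (rad/s): [1.89, 1.89, 2.39, 3.14, 3.14, 3.14].

INTERFACE

Orientations are given as a unit quaternion [x, y, z, w].
In Python, from workcell import r, viewer, order gives the robot as it stands. The module is installed in compiled form; this text tells all that it offers.
- The arm moves only by the tool jog_arm, never from a script. Its argument "deltas" is a list that holds one entry, the list of rows, each a list of 7 numbers: the shift along the tool's x, y, z normalised to -1 to 1, where 1 is 0.12 m, then the turn, a rotation vector about the tool's x, y, z normalised to -1 to 1, where 1 is 360 degrees, then the closure, from 0 (fully open) to 1 (shut). In form: [[[x, y, z, rx, ry, rz, fingers], ...]]. A call has 1 to 12 rows; each row is the pose to reach, as a shift and turn from the pose commanded when the call began, along the tool's axes at that moment, turning the shorter way round; what a row does not reach only later rows make up. A row lasts 1/12 s, in which the tool goes at most 41.7 mm and 7.16 degrees, less where a joint would pass 70% of its speed; a pose out of reach is approached as far as the arm can. A call with a number of a shift or a turn outside -1 to 1 is refused whole. A call with a gripper value outside its range is refused whole. The fingers move at their own pace and stop on an object; "force" is the grip in N (left out, the last holds). Time passes only in rows, so rows that repeat a pose let the fingers close. It gives the time, the measured TCP pose, the force, the opening and the grip force at its end, in the units of the state.
- r.sense(): the state, without advancing time (a new reading comes with each control period).
- viewer.grab_frame(name): name is "scene" or "top"; returns a dict with "image" (384x512x3 uint8, red, green, blue), "fovy" (degrees; the focal length in pixels is half the picture's height over the tangent of half this angle, whatever the lens; pixels are square), "cx", "cy" (the principal point, pixels), "rvec" (rotation vector, rad) and "tvec" (3), from world to camera coordinates, as OpenCV has them. Camera axes: x right, y down, z forward; pixel columns grow to the right and rows downward; lengths in mm; the calibration is good to about 2 mm. A picture is of the moment at which its call begins. There is no depth.
- order.job_done(): hands the job in; it is judged then, once.
Trained networks look in a picture, given as the dict that the camera call returned (one of the last four; its "shot" number tells which), for a name from the list of things; names that differ only in an ending like _2 or _b are one class to them, and where a whole thing is asked for, a point or a joint stands for the part that bears it (a point fixed in the world has none). Each returns a list of dicts, best first, with "conf" (0 to 1); they miss things now and then, are a little off and sometimes report something else, mostly with a low value. They report only what shows in the picture. A call takes as long as a camera call. They do not tell look-alikes from the thing itself.
- viewer.recognise(picture, target): "bbox" ([left, top, width, height] in pixels, round what is visible of it).
- viewer.place_of(picture, target): "point" ([column, row] in pixels: a listed point, or the origin of a listed thing).
The state is a dict: "t": time; "q": joint angles; "joint_velocities": joint speeds; "tau": joint torques, N m; "ee_pos": TCP position; "eef_rot": TCP orientation; "wrist_force": force on the tool from outside, world axes, zero at the start; "wrist_torque": the same for the moment, N m; "opening": finger opening in mm; "finger_force": force on a finger pad.
Only numpy, scipy, OpenCV 4.12 (cv2) and the standard library are available. Lean on these libraries where they do the work, as an engineer would, in place of code of your own. Each camera call takes 0.05 s, during which the arm holds its last target. There are 200 camera calls.

## Working session

There is one attempt and no reset: what is moved stays moved. The work goes in short steps, Python scripts to look and compute and a tool call to move; the robot and the scene stay as the last step left them, time stands still between calls to the robot, and variables do not carry over. Pictures are saved under pics/ and viewed, at most 14 in all, crops included, and the job is handed in when it is done.

Besides the shell and the picture viewer there is one more tool, called after "Call:" as name(argument=value, ...), one argument or row to a line, values as JSON. jog_arm: Moves the arm, as the interface text tells. Scaled input: -1 to 1 covers 0.12 m each way for a shift and 360 degrees each way for a turn. Its arguments: {"type":"object","properties":{"deltas":{"type":"array","items":{"type":"array","items":{"type":"array","items":{"type":"number"}}}},"force":{"type":"number"}},"required":["deltas"]}

```bash
mkdir -p pics
cat > h.py <<'E'
import numpy as np, cv2
from scipy.spatial.transform import Rotation as R
from workcell import r, viewer, order
def cam(p):
    f=p["image"].shape[0]/2/np.tan(np.radians(p["fovy"])/2)
    K=np.array([[f,0,p["cx"]],[0,f,p["cy"]],[0,0,1.]])
    return K,R.from_rotvec(np.ravel(p["rvec"])).as_matrix(),np.ravel(p["tvec"])
def onz(p,uv,z):
    K,M,t=cam(p); d=M.T@np.linalg.solve(K,[uv[0],uv[1],1]); c=-M.T@t
    return c+d*(z-c[2])/d[2]
def proj(p,X):
    K,M,t=cam(p); x=(K@(M@np.atleast_2d(X).T+t[:,None])).T
    return x[:,:2]/x[:,2:]
def tri(ps,uvs):
    P=[cam(p)[0]@np.c_[cam(p)[1],cam(p)[2]] for p in ps]
    X=cv2.triangulatePoints(P[0],P[1],np.float64(uvs[0]).reshape(2,1),np.float64(uvs[1]).reshape(2,1)).ravel()
    return X[:3]/X[3]
E
python3 - <<'E'
from h import *
ps={n:viewer.grab_frame(n) for n in("scene","top")}
H={"chute_mouth":215,"chute":0,"flap_knob":215,"flap_hinge":125,"blue_bin":0,"yellow_bin":0,"pan_grip":88,"pan":0,"pan_lip":26,"vase":0,"gas_bottle":0,"jacks":0,"rod0":25}
for n,p in ps.items():
    cv2.imwrite(f"pics/{n}0.png",p["image"][...,::-1]); K,M,t=cam(p); print(n,K[0,0],K[:2,2],-M.T@t)
    for k,z in H.items(): 
        print(n,k,[(round(d["conf"],2),np.round(d["point"]).tolist(),np.round(onz(p,d["point"],z))[:2].tolist()) for d in viewer.place_of(p,k)[:4]])
print(r.sense())
E
```

```text
scene 392.0628115662738 [250.42566877 197.23002159] [1327.55159388 -194.41484801 1104.44138953]
scene chute_mouth [(0.96, [312.0, 264.0], [850.0, 127.0]), (0.9, [389.0, 156.0], [544.0, 543.0]), (0.85, [132.0, 146.0], [225.0, -271.0])]
scene chute [(0.95, [375.0, 199.0], [550.0, 543.0]), (0.93, [270.0, 234.0], [577.0, 114.0]), (0.9, [300.0, 296.0], [826.0, 123.0]), (0.72, [214.0, 208.0], [400.0, -42.0])]
scene flap_knob [(0.79, [246.0, 178.0], [495.0, 58.0]), (0.79, [288.0, 246.0], [778.0, 87.0]), (0.71, [368.0, 141.0], [457.0, 511.0]), (0.7, [118.0, 128.0], [106.0, -305.0])]
scene flap_hinge [(0.98, [125.0, 147.0], [110.0, -301.0]), (0.96, [364.0, 161.0], [461.0, 516.0]), (0.92, [254.0, 195.0], [493.0, 83.0]), (0.74, [292.0, 260.0], [771.0, 108.0])]
scene blue_bin [(0.68, [229.0, 258.0], [627.0, -46.0])]
scene yellow_bin [(0.97, [309.0, 215.0], [541.0, 277.0])]
scene pan_grip [(0.66, [132.0, 223.0], [454.0, -323.0])]
scene pan [(0.81, [138.0, 245.0], [479.0, -328.0])]
scene pan_lip [(0.98, [134.0, 261.0], [560.0, -346.0])]
scene vase []
scene gas_bottle [(0.6, [289.0, 180.0], [354.0,
[... 1623 characters left out ...]
]
{'t': 1.4, 'q': array([-1.24627300e+00,  3.78888675e-01,  1.73417311e+00,  3.23771358e-05,
        1.02849633e+00, -3.32987981e-02]), 'joint_velocities': array([-0.000251  , -0.00108131, -0.00023621,  0.00063671,  0.00043658,
        0.000978  ]), 'tau': array([-1.41558230e-03, -7.63681483e+01, -4.34744024e+01,  6.50706841e-02,
        3.89351032e-02, -1.88526690e-05]), 'ee_pos': array([ 245.17622623, -655.69186611,  238.9530181 ]), 'eef_rot': array([9.84039548e-01, 1.77949901e-01, 1.62252719e-05, 1.50761600e-05]), 'wrist_force': array([ 0.01145745, -0.29844242,  0.00351311]), 'wrist_torque': array([ 0.0308122 , -0.013728  ,  0.02672376]), 'finger_force': 0.0, 'opening': 91.04204322372672}
```

View pics/scene0.png

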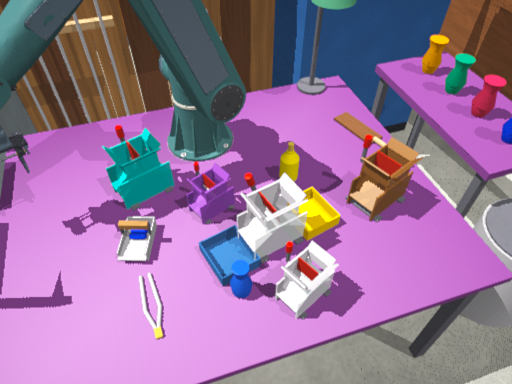

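View pics/top0.png

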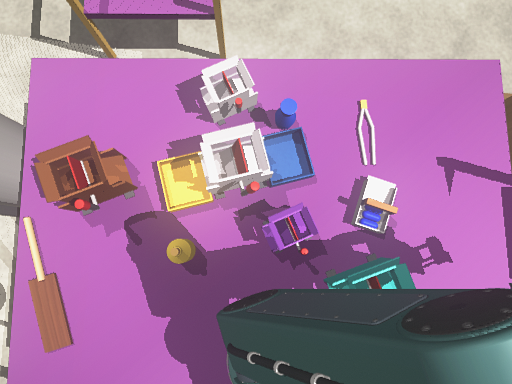

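Call:
jog_arm(
  deltas=[
    [[0, 0, -0.83, 0, 0, 0.019, 1], [0, 0, -0.83, 0, 0, 0.019, 1], [0, 0, -0.83, 0, 0, 0.019, 1], [0, 0, -0.83, 0, 0, 0.019, 1], [0, 0, -0.83, 0, 0, 0.019, 1]],
  ],
)

```text
t: 1.82
ee_pos: [245.2, -656.0, 339.6]
eef_rot: [0.993, 0.119, 0.0, 0.001]
wrist_force: [-0.6, 0.0, -1.7]
opening: 60.8
finger_force: 0.0
```

Call:
jog_arm(
  deltas=[
    [[0.69, -0.998, 0, 0, 0, 0, 1], [0.69, -0.998, 0, 0, 0, 0, 1], [0.69, -0.998, 0, 0, 0, 0, 1], [0.69, -0.998, 0, 0, 0, 0, 1], [0.69, -0.998, 0, 0, 0, 0, 1]],
  ],
)

```text
t: 2.23
ee_pos: [298.1, -515.9, 337.0]
eef_rot: [0.993, 0.12, -0.0, -0.001]
wrist_force: [-0.3, -0.6, 0.6]
opening: 27.3
finger_force: 0.0
```

Call:
jog_arm(
  deltas=[
    [[0.69, -0.998, 0, 0, 0, 0, 1], [0.69, -0.998, 0, 0, 0, 0, 1], [0.69, -0.998, 0, 0, 0, 0, 1], [0.69, -0.998, 0, 0, 0, 0, 1], [0.69, -0.998, 0, 0, 0, 0, 1]],
  ],
)

```text
t: 2.65
ee_pos: [350.0, -380.7, 337.3]
eef_rot: [0.993, 0.12, -0.0, -0.001]
wrist_force: [0.2, -0.8, 1.2]
opening: 0.5
finger_force: 0.0
```

Call:
jog_arm(
  deltas=[
    [[0.69, -0.998, 0, 0, 0, 0, 1], [0.69, -0.998, 0, 0, 0, 0, 1], [0.69, -0.998, 0, 0, 0, 0, 1], [0.69, -0.998, 0, 0, 0, 0, 1], [0.69, -0.998, 0, 0, 0, 0, 1]],
  ],
)

```text
t: 3.07
ee_pos: [402.3, -245.6, 337.7]
eef_rot: [0.993, 0.12, -0.0, -0.001]
wrist_force: [-0.2, -1.2, 1.3]
opening: 0.4
finger_force: 0.0
```

Call:
jog_arm(
  deltas=[
    [[0.69, -0.998, 0, 0, 0, 0, 1], [0.69, -0.998, 0, 0, 0, 0, 1], [0.69, -0.998, 0, 0, 0, 0, 1], [0.69, -0.998, 0, 0, 0, 0, 1], [0.69, -0.998, 0, 0, 0, 0, 1]],
  ],
)

```text
t: 3.48
ee_pos: [454.8, -110.2, 337.8]
eef_rot: [0.993, 0.12, -0.0, -0.0]
wrist_force: [-1.0, 0.1, 0.5]
opening: 0.5
finger_force: 0.0
```

Run:
```python
from h import *
ps={n:viewer.grab_frame(n) for n in("scene","top")}
for n,p in ps.items():
    cv2.imwrite(f"pics/{n}1.png",p["image"][...,::-1])
    for k,z in {"chute_mouth":215,"flap_knob":215,"flap_hinge":125,"pan_grip":88,"pan_lip":26,"blue_bin":0,"yellow_bin":0}.items():
        print(n,k,[(round(d["conf"],2),np.round(d["point"]).tolist(),np.round(onz(p,d["point"],z))[:2].tolist()) for d in viewer.place_of(p,k)[:4]])
s=r.sense();print(s["t"],s["ee_pos"],s["eef_rot"],s["opening"],s["q"])
c0=np.array([584,116,0]);a=np.radians(13.7);M=np.array([[np.cos(a),-np.sin(a),0],[np.sin(a),np.cos(a),0],[0,0,1]])
S=np.concatenate([cv2.resize(ps["scene"]["image"][150:260,190:345,::-1],(0,0),fx=2.5,fy=2.5,interpolation=cv2.INTER_CUBIC)])
p=ps["top"];im=p["image"][...,::-1].copy()
im2=cv2.resize(im[100:230,150:330],(0,0),fx=4,fy=4,interpolation=cv2.INTER_CUBIC)
for X in [(-50,-58,200),(-50,58,200),(50,58,215),(50,-58,215),(-98,0,125),(-98,-23,215)]:
    u=(proj(p,c0+M@X)[0]-[150,100]+.5)*4; cv2.circle(im2,tuple(int(v) for v in u),3,(0,255,0),-1)
cv2.imwrite("pics/top1c.png",im2)
```

```text
scene chute_mouth [(0.96, [271.0, 194.0], [585.0, 110.0]), (0.94, [131.0, 147.0], [228.0, -273.0]), (0.91, [210.0, 176.0], [449.0, -49.0]), (0.64, [391.0, 158.0], [555.0, 543.0])]
scene flap_knob [(0.86, [292.0, 248.0], [785.0, 95.0]), (0.83, [365.0, 143.0], [461.0, 499.0]), (0.72, [246.0, 177.0], [488.0, 57.0]), (0.55, [119.0, 128.0], [109.0, -303.0])]
scene flap_hinge [(0.94, [122.0, 147.0], [107.0, -312.0]), (0.74, [365.0, 161.0], [461.0, 518.0]), (0.71, [288.0, 261.0], [769.0, 97.0]), (0.64, [196.0, 180.0], [365.0, -87.0])]
scene pan_grip [(0.65, [132.0, 224.0], [459.0, -325.0])]
scene pan_lip [(0.74, [131.0, 261.0], [556.0, -353.0])]
scene blue_bin [(0.92, [228.0, 259.0], [632.0, -50.0])]
scene yellow_bin [(0.91, [309.0, 214.0], [535.0, 280.0]), (0.72, [229.0, 258.0], [629.0, -47.0])]
top chute_mouth [(0.85, [231.0, 155.0], [587.0, 123.0]), (0.79, [71.0, 173.0], [539.0, 545.0]), (0.69, [227.0, 82.0], [791.0, 133.0]), (0.58, [291.0, 229.0], [387.0, -33.0])]
top flap_knob [(0.94, [81.0, 203.0], [459.0, 515.0]), (0.76, [250.0, 187.0], [498.0, 73.0]), (0.67, [237.0, 102.0], [736.0, 106.0]), (0.51, [304.0, 251.0], [329.0, -66.0])]
top flap_hinge [(0.95, [245.0, 191.0], [502.0, 87.0]), (0.83, [239.0, 110.0], [744.0, 104.0]), (0.76, [95.0, 206.0], [459.0, 513.0]), (0.6, [300.0, 251.0], [327.0, -70.0])]
top pan_grip []
top pan_lip []
top blue_bin [(0.63, [287.0, 160.0], [617.0, -52.0])]
top yellow_bin [(0.83, [186.0, 181.0], [550.0, 276.0])]
4.2833 [ 453.83502657 -111.97491862  338.55412625] [9.92901032e-01 1.18943436e-01 2.44052828e-05 1.36937361e-06] 0.4139055969647478 [-2.91774072e-01 -1.24887510e-01  2.11240467e+00  1.85808994e-05
  1.15402966e+00  1.04056334e+00]
```

View pics/top1c.png

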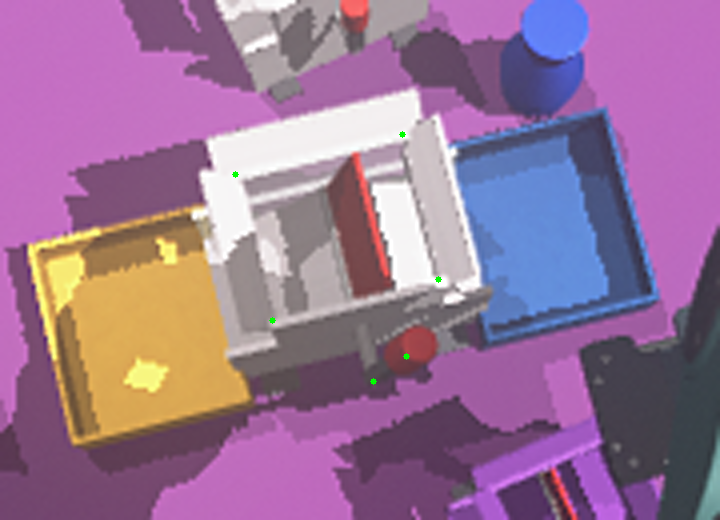

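Call:
jog_arm(
  deltas=[
    [[0.69, -1, 0, 0, 0, 0, 1], [0.69, -1, 0, 0, 0, 0, 1], [0.69, -1, 0, 0, 0, 0, 1], [0.69, -1, 0, 0, 0, 0, 1], [0.69, -1, 0, 0, 0, 0, 1]],
  ],
)

```text
t: 4.7
ee_pos: [507.0, 27.3, 338.5]
eef_rot: [0.993, 0.121, 0.0, -0.0]
wrist_force: [-0.3, -0.1, -0.4]
opening: 0.4
finger_force: 0.0
```

Call:
jog_arm(
  deltas=[
    [[0, 0, 0.5, 0, 0, 0, 1], [0, 0, 0.8, 0, 0, 0, 1], [0, 0, 1, 0, 0, 0, 1], [0, 0, 1, 0, 0, 0, 1], [0, 0, 1, 0, 0, 0, 1]],
  ],
)

```text
t: 5.12
ee_pos: [505.1, 23.8, 218.0]
eef_rot: [0.993, 0.119, -0.002, -0.0]
wrist_force: [0.4, 0.6, 0.5]
opening: 0.3
finger_force: 0.0
```

Call:
jog_arm(
  deltas=[
    [[0, -0.06, 0.03, 0, 0, 0, 1], [0, -0.12, 0.03, 0, 0, 0, 1], [0, -0.18, 0.03, 0, 0, 0, 1], [0, -0.24, 0.03, 0, 0, 0, 1], [0, -0.3, 0.03, 0, 0, 0, 1], [0, -0.36, 0.03, 0, 0, 0, 1], [0, -0.42, 0.03, 0, 0, 0, 1], [0, -0.48, 0.03, 0, 0, 0, 1], [0, -0.54, 0.03, 0, 0, 0, 1], [0, -0.6, 0.03, 0, 0, 0, 1], [0, -0.65, 0.03, 0, 0, 0, 1], [0, -0.7, 0.03, 0, 0, 0, 1]],
  ],
)

```text
t: 6.12
ee_pos: [485.9, 106.5, 214.8]
eef_rot: [0.993, 0.119, -0.0, -0.0]
wrist_force: [0.9, -0.9, 0.5]
opening: 0.6
finger_force: 0.6
```

Run:
```python
from h import *
p=viewer.grab_frame("scene")
cv2.imwrite("pics/s2.png",cv2.resize(p["image"][130:280,170:350,::-1],(0,0),fx=4,fy=4,interpolation=cv2.INTER_CUBIC))
s=r.sense();print(s["t"],s["ee_pos"],s["wrist_force"])
```

```text
6.1667 [485.74700472 107.00964408 214.86374752] [0.02595927 0.28101298 1.34600235]
```

View pics/s2.png

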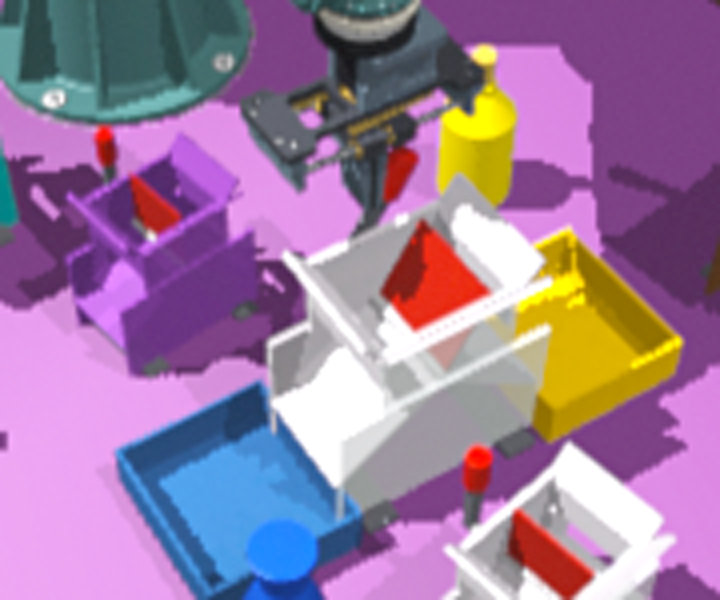

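The flap (crop 430,290) is leaning toward the yellow bin, with the knob at (400,175) ahead of the finger. I'll push on to the stop.

Call:
jog_arm(
  deltas=[
    [[0, -0.04, 0, 0, 0, 0, 1], [0, -0.07, 0, 0, 0, 0, 1], [0, -0.1, 0, 0, 0, 0, 1]],
  ],
)

```text
t: 6.42
ee_pos: [483.2, 117.8, 214.9]
eef_rot: [0.993, 0.119, -0.0, -0.0]
wrist_force: [0.7, -1.6, -0.1]
opening: 0.6
finger_force: 0.4
```

Call:
jog_arm(
  deltas=[
    [[0, -0.02, 0, 0, 0, 0, 1], [0, -0.04, 0, 0, 0, 0, 1]],
  ],
)

```text
t: 6.58
ee_pos: [482.3, 122.0, 215.0]
eef_rot: [0.993, 0.119, 0.0, 0.0]
wrist_force: [3.2, -16.6, 3.0]
opening: 0.6
finger_force: 7.9
```

Call:
jog_arm(
  deltas=[
    [[0, -0.02, 0, 0, 0, 0, 1], [0, -0.03, 0, 0, 0, 0, 1]],
  ],
)

```text
t: 6.75
ee_pos: [482.2, 123.5, 215.5]
eef_rot: [0.993, 0.12, 0.001, 0.003]
wrist_force: [7.3, -40.8, 6.9]
opening: 0.7
finger_force: 17.7
```

Call:
jog_arm(
  deltas=[
    [[0, 0.3, 0, 0, 0, 0, 1], [0, 0.3, 0, 0, 0, 0, 1], [0, 0.3, -1, 0, 0, -0.165, 0], [0, 0.3, -1, 0, 0, -0.165, 0], [0, 0.3, -1, 0, 0, -0.165, 0], [0, 0.3, -1, 0, 0, -0.165, 0], [0, 0.3, -1, 0, 0, -0.165, 0], [0, 0.3, -1, 0, 0, -0.165, 0], [0, 0.3, -1, 0, 0, -0.165, 0], [0, 0.3, -1, 0, 0, -0.165, 0], [0, 0.3, -1, 0, 0, -0.165, 0], [0, 0.3, -1, 0, 0, -0.165, 0]],
  ],
)

```text
t: 7.75
ee_pos: [489.7, 90.7, 334.9]
eef_rot: [0.803, 0.596, -0.0, -0.0]
wrist_force: [-0.6, 0.3, 0.2]
opening: 64.0
finger_force: 0.0
```

Run:
```python
from h import *
for n in("scene","top"):
    p=viewer.grab_frame(n)
    cv2.imwrite(f"pics/{n}3.png",p["image"][...,::-1])
    for k,z in {"pan_grip":88,"pan_lip":26,"pan":0,"flap_knob":196}.items():
        print(n,k,[(round(d["conf"],2),np.round(d["point"],1).tolist(),np.round(onz(p,d["point"],z))[:2].tolist()) for d in viewer.place_of(p,k)[:4]])
    hsv=cv2.cvtColor(p["image"],cv2.COLOR_RGB2HSV)
    m=cv2.inRange(hsv,(8,90,70),(22,255,255)); x0,y0,x1,y1=(110,205,165,245) if n=="scene" else (355,185,405,225)
    ys,xs=np.nonzero(m[y0:y1,x0:x1]); rc=cv2.minAreaRect(np.float32(np.c_[xs+x0,ys+y0])); 
    bx=cv2.boxPoints(rc); print(len(xs),rc,[np.round(onz(p,b,101)[:2]).tolist() for b in bx], onz(p,rc[0],100 if n=="top" else 92))
    c=p["image"][y0-15:y1+35,x0-15:x1+25,::-1]; cv2.imwrite(f"pics/pan_{n}.png",cv2.resize(c,(0,0),fx=5,fy=5,interpolation=cv2.INTER_CUBIC))
s=r.sense();print(s["t"],s["ee_pos"],s["eef_rot"],s["opening"],s["wrist_force"])
a,b=[cv2.resize(cv2.imread(f"pics/pan_{n}.png"),(400,400)) for n in("scene","top")]
d=cv2.resize(cv2.imread("pics/top3.png")[110:210,150:290],(400,286)); d2=np.zeros((400,400,3),np.uint8); d2[:286]=d
cv2.imwrite("pics/c3.png",cv2.resize(np.hstack([b,d2]),(800,400)))
```

```text
scene pan_grip [(0.87, [132.6, 224.9], [462.0, -324.0])]
scene pan_lip [(0.91, [136.1, 261.0], [561.0, -338.0])]
scene pan [(0.9, [138.0, 242.3], [469.0, -326.0])]
scene flap_knob [(0.87, [288.3, 247.0], [768.0, 93.0]), (0.87, [365.5, 144.3], [450.0, 511.0]), (0.66, [268.9, 171.1], [469.0, 144.0]), (0.48, [198.0, 168.7], [384.0, -75.0])]
227 ((133.4102325439453, 224.20448303222656), (8.938834190368652, 28.963817596435547), 87.1375961303711) [[440.0, -363.0], [464.0, -272.0], [501.0, -276.0], [478.0, -365.0]] [ 463.29809373 -320.19157252   92.        ]
top pan_grip [(0.76, [381.4, 205.6], [459.0, -323.0])]
top pan_lip [(0.94, [380.2, 178.7], [551.0, -347.0])]
top pan [(0.96, [372.2, 204.4], [471.0, -326.0]), (0.27, [280.6, 120.4], [753.0, -34.0])]
top flap_knob [(0.9, [84.5, 202.9], [461.0, 514.0]), (0.77, [399.0, 329.5], [125.0, -311.0]), (0.56, [303.4, 249.8], [332.0, -68.0])]
187 ((381.79998779296875, 205.10000610351562), (31.30654525756836, 6.008326530456543), 18.43494987487793) [[466.0, -273.0], [483.0, -279.0], [452.0, -367.0], [435.0, -360.0]] [ 459.0831958  -320.21025792  100.        ]
8.25 [489.81237624  90.65738756 334.93426114] [ 8.03641605e-01  5.95113578e-01  1.44014352e-05 -3.82685703e-06] 91.2174891133263 [ 0.61126639 -0.34148157 -0.13480105]
```

View pics/c3.png

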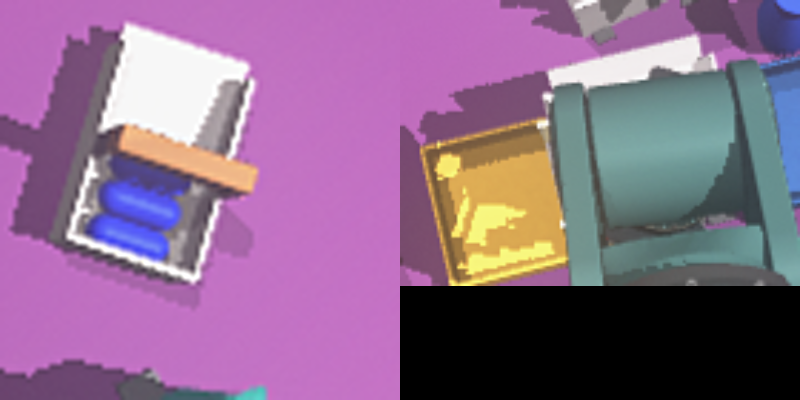

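Call:
jog_arm(
  deltas=[
    [[-0.84, 0.19, 0, 0, 0, 0.003, 0], [-0.84, 0.19, 0, 0, 0, 0.003, 0], [-0.84, 0.19, 0, 0, 0, 0.003, 0], [-0.84, 0.19, 0, 0, 0, 0.003, 0]],
  ],
)

```text
t: 8.58
ee_pos: [482.0, -15.2, 335.0]
eef_rot: [0.81, 0.587, -0.0, 0.0]
wrist_force: [1.0, -0.4, -0.0]
opening: 91.4
finger_force: 0.0
```

Call:
jog_arm(
  deltas=[
    [[-0.84, 0.19, 0, 0, 0, 0, 0], [-0.84, 0.19, 0, 0, 0, 0, 0], [-0.84, 0.19, 0, 0, 0, 0, 0], [-0.84, 0.19, 0, 0, 0, 0, 0]],
  ],
)

```text
t: 8.92
ee_pos: [472.6, -117.8, 335.0]
eef_rot: [0.81, 0.587, -0.0, 0.0]
wrist_force: [-0.1, 0.3, 0.8]
opening: 91.2
finger_force: 0.0
```

Call:
jog_arm(
  deltas=[
    [[-0.84, 0.19, 0, 0, 0, 0, 0], [-0.84, 0.19, 0, 0, 0, 0, 0], [-0.84, 0.19, 0, 0, 0, 0, 0], [-0.84, 0.19, 0, 0, 0, 0, 0]],
  ],
)

```text
t: 9.25
ee_pos: [463.4, -220.4, 335.0]
eef_rot: [0.81, 0.587, -0.0, 0.0]
wrist_force: [-0.4, 1.5, -0.3]
opening: 90.9
finger_force: 0.0
```

Call:
jog_arm(
  deltas=[
    [[-0.83, 0.19, 0, 0, 0, 0, 0], [-0.83, 0.19, 0, 0, 0, 0, 0], [-0.83, 0.19, 0, 0, 0, 0, 0], [-0.83, 0.19, 0, 0, 0, 0, 0], [-0.83, 0.19, 0, 0, 0, 0, 0]],
  ],
)

```text
t: 9.67
ee_pos: [454.4, -319.5, 334.6]
eef_rot: [0.809, 0.587, 0.0, -0.0]
wrist_force: [0.5, 1.7, -0.5]
opening: 91.3
finger_force: 0.0
```

Call:
jog_arm(
  deltas=[
    [[0, 0, 1, 0, 0, 0, 0], [0, 0, 1, 0, 0, 0, 0], [0, 0, 1, 0, 0, 0, 0], [0, 0, 1, 0, 0, 0, 0], [0, 0, 1, 0, 0, 0, 0]],
  ],
)

```text
t: 10.08
ee_pos: [454.0, -318.2, 214.4]
eef_rot: [0.809, 0.588, -0.0, -0.002]
wrist_force: [0.4, -0.8, 0.7]
opening: 91.3
finger_force: 0.0
```

Run:
```python
from h import *
s=r.sense();print(s["t"],s["ee_pos"],s["eef_rot"],s["opening"],s["wrist_force"])
p=viewer.grab_frame("scene")
c=p["image"][130:280,80:360,::-1]; cv2.imwrite("pics/s4.png",cv2.resize(c,(784,420),interpolation=cv2.INTER_CUBIC))
print(viewer.place_of(p,"flap_knob"))
```

```text
10.0833 [ 454.01032937 -318.17246447  214.41838319] [ 8.08774428e-01  5.88116579e-01 -3.92796334e-04 -1.63090180e-03] 91.32902226890168 [ 0.39748745 -0.83765927  0.71233151]
[{'point': [267.2, 172.0], 'conf': 0.88}, {'point': [365.6, 144.0], 'conf': 0.69}, {'point': [291.3, 246.8], 'conf': 0.65}, {'point': [198.7, 167.9], 'conf': 0.5}]
```

View pics/s4.png

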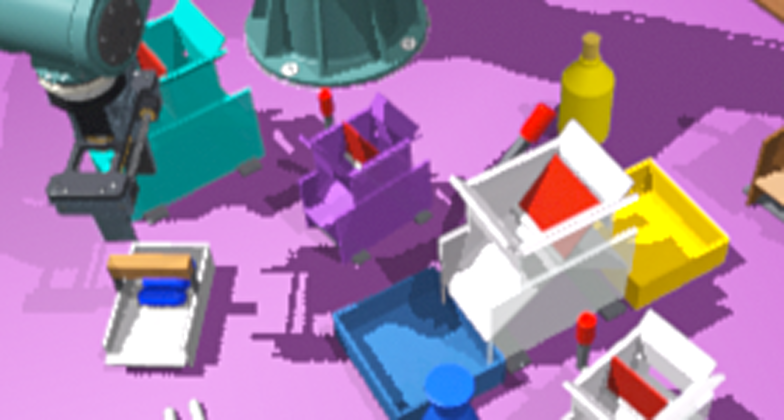

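The flap is fully over: the knob at crop (535,125) leans to yellow, and the left ramp to the blue bin is open. The gripper is above the handle, so I'll descend and grip.

Call:
jog_arm(
  deltas=[
    [[0, 0.05, 0.3, 0, 0, 0, 0], [0, 0.05, 0.5, 0, 0, 0, 0], [0, 0.05, 0.7, 0, 0, 0, 0], [0, 0.05, 0.85, 0, 0, 0, 0], [0, 0.05, 0.95, 0, 0, 0, 0], [0, 0.05, 0.99, 0, 0, 0, 0], [0, 0.05, 0.99, 0, 0, 0, 0]],
  ],
  force=50,
)

```text
t: 10.77
ee_pos: [460.4, -322.1, 96.8]
eef_rot: [0.809, 0.588, 0.0, 0.0]
wrist_force: [-0.1, -0.0, 0.3]
opening: 91.2
finger_force: 0.0
```

Call:
jog_arm(
  deltas=[
    [[0, 0, 0, 0, 0, 0, 1], [0, 0, 0, 0, 0, 0, 1], [0, 0, 0, 0, 0, 0, 1], [0, 0, 0, 0, 0, 0, 1], [0, 0, 0, 0, 0, 0, 1], [0, 0, 0, 0, 0, 0, 1], [0, 0, 0, 0, 0, 0, 1], [0, 0, 0, 0, 0, 0, 1], [0, 0, 0, 0, 0, 0, 1], [0, 0, 0, 0, 0, 0, 1], [0, 0, 0, 0, 0, 0, 1], [0, 0, 0, 0, 0, 0, 1]],
  ],
  force=50,
)

```text
t: 11.77
ee_pos: [459.8, -321.9, 96.1]
eef_rot: [0.809, 0.588, -0.0, -0.0]
wrist_force: [-0.1, -0.3, -0.7]
opening: 19.8
finger_force: 50.0
```

Call:
jog_arm(
  deltas=[
    [[0, 0, 0, 0, 0, 0, 1], [0, 0, 0, 0, 0, 0, 1], [0, 0, -0.05, 0, 0, 0, 1], [0, 0, -0.1, 0, 0, 0, 1], [0, 0, -0.2, 0, 0, 0, 1], [0, 0, -0.3, 0, 0, 0, 1], [0, 0, -0.4, 0, 0, 0, 1], [0, 0, -0.5, 0, 0, 0, 1]],
  ],
  force=50,
)

```text
t: 12.43
ee_pos: [460.0, -322.0, 157.9]
eef_rot: [0.809, 0.588, 0.0, 0.0]
wrist_force: [0.4, 0.6, -5.3]
opening: 19.9
finger_force: 50.0
```

Run:
```python
from h import *
p=viewer.grab_frame("scene")
c=p["image"][150:300,80:220,::-1]; cv2.imwrite("pics/s5.png",cv2.resize(c,(0,0),fx=3,fy=3,interpolation=cv2.INTER_CUBIC))
s=r.sense();print(s["t"],s["ee_pos"],s["eef_rot"],s["opening"],s["wrist_force"],s["wrist_torque"])
```

```text
12.4833 [ 460.89600433 -322.64663904  160.00998993] [8.09101515e-01 5.87666338e-01 4.99795264e-04 1.66270181e-03] 19.583139395498872 [ 2.50609852 -1.54848463 -2.38943653] [-0.16424573 -0.55336754 -0.03936189]
```

View pics/s5.png

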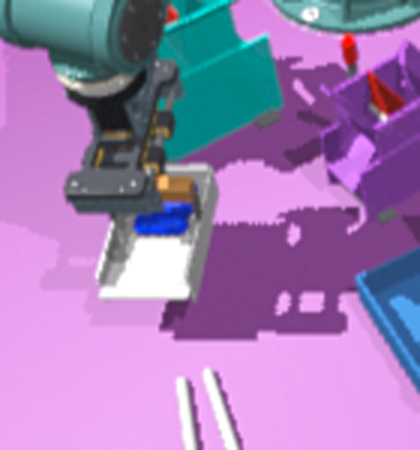

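Call:
jog_arm(
  deltas=[
    [[0, 0, -0.05, 0, 0, 0, 1], [0, 0, -0.13, 0, 0, 0, 1], [0, 0, -0.25, 0, 0, 0, 1], [0, 0, -0.38, 0, 0, 0, 1], [0, 0, -0.5, 0, 0, 0, 1], [0, 0, -0.62, 0, 0, 0, 1], [0, 0, -0.74, 0, 0, 0, 1], [0, 0, -0.84, 0, 0, 0, 1], [0, 0, -0.9, 0, 0, 0, 1], [0, 0, -0.93, 0, 0, 0, 1]],
  ],
)

```text
t: 13.32
ee_pos: [460.0, -322.0, 268.8]
eef_rot: [0.809, 0.588, 0.0, 0.0]
wrist_force: [0.1, -0.8, -6.2]
opening: 19.7
finger_force: 50.0
```

Call:
jog_arm(
  deltas=[
    [[0, 0, -0.05, 0, 0, -0.005, 1], [0, 0, -0.13, 0, 0, -0.012, 1], [0, 0, -0.25, 0, 0, -0.022, 1], [0, 0, -0.36, 0, 0, -0.033, 1], [0, 0, -0.46, 0, 0, -0.044, 1], [0, 0, -0.55, 0, 0, -0.055, 1], [0, 0, -0.62, 0, 0, -0.066, 1], [0, 0, -0.65, 0, 0, -0.076, 1], [0, 0, -0.65, 0, 0, -0.084, 1], [0, 0, -0.65, 0, 0, -0.088, 1], [0, 0, -0.65, 0, 0, -0.088, 1]],
  ],
)

```text
t: 14.23
ee_pos: [459.6, -321.7, 345.1]
eef_rot: [0.618, 0.787, -0.0, -0.001]
wrist_force: [-0.5, -0.3, -6.0]
opening: 19.5
finger_force: 50.0
```

Call:
jog_arm(
  deltas=[
    [[0.05, 0.01, 0, 0, 0, 0, 1], [0.13, 0.03, 0, 0, 0, 0, 1], [0.23, 0.06, 0, 0, 0, 0, 1], [0.34, 0.09, 0, 0, 0, 0, 1], [0.45, 0.11, 0, 0, 0, 0, 1], [0.56, 0.14, 0, 0, 0, 0, 1], [0.66, 0.17, 0, 0, 0, 0, 1], [0.74, 0.19, 0, 0, 0, 0, 1], [0.8, 0.2, 0, 0, 0, 0, 1], [0.83, 0.21, 0, 0, 0, 0, 1]],
  ],
)

```text
t: 15.07
ee_pos: [460.8, -218.0, 345.8]
eef_rot: [0.618, 0.786, 0.0, 0.0]
wrist_force: [0.8, -0.6, -5.4]
opening: 19.7
finger_force: 50.0
```

Call:
jog_arm(
  deltas=[
    [[0.05, 0.01, 0, 0, 0, 0, 1], [0.13, 0.03, 0, 0, 0, 0, 1], [0.23, 0.06, 0, 0, 0, 0, 1], [0.34, 0.09, 0, 0, 0, 0, 1], [0.45, 0.11, 0, 0, 0, 0, 1], [0.56, 0.14, 0, 0, 0, 0, 1], [0.66, 0.17, 0, 0, 0, 0, 1], [0.74, 0.19, 0, 0, 0, 0, 1], [0.8, 0.2, 0, 0, 0, 0, 1], [0.83, 0.21, 0, 0, 0, 0, 1]],
  ],
)

```text
t: 15.9
ee_pos: [461.6, -115.4, 345.7]
eef_rot: [0.618, 0.786, 0.0, -0.0]
wrist_force: [1.0, -0.2, -6.2]
opening: 19.5
finger_force: 50.0
```

Run:
```python
from h import *
s=r.sense();print(s["t"],s["ee_pos"],s["eef_rot"],s["opening"],s["wrist_force"])
m=R.from_quat(s["eef_rot"]).as_matrix(); print(np.degrees(np.arctan2(m[1,0],m[0,0])), m.T@(np.array([464.5,86.9,345])-s["ee_pos"])/120)
```

```text
15.9 [ 461.64479535 -115.35119817  345.74121329] [ 6.17712875e-01  7.86403715e-01  9.81681953e-06 -3.19260027e-05] 19.535691444140475 [ 0.96277459 -0.23825687 -6.15043307]
103.70138349105953 [1.63182902 0.42232931 0.00626837]
```

Call:
jog_arm(
  deltas=[
    [[0.05, 0.01, 0, 0, 0, 0, 1], [0.13, 0.03, 0, 0, 0, 0, 1], [0.23, 0.06, 0, 0, 0, 0, 1], [0.34, 0.09, 0, 0, 0, 0, 1], [0.45, 0.11, 0, 0, 0, 0, 1], [0.56, 0.14, 0, 0, 0, 0, 1], [0.66, 0.17, 0, 0, 0, 0, 1], [0.74, 0.19, 0, 0, 0, 0, 1], [0.79, 0.2, 0, 0, 0, 0, 1], [0.81, 0.21, 0, 0, 0, 0, 1]],
  ],
)

```text
t: 16.73
ee_pos: [463.2, -15.2, 345.7]
eef_rot: [0.618, 0.786, -0.0, -0.0]
wrist_force: [0.7, -0.1, -6.0]
opening: 19.5
finger_force: 50.0
```

Call:
jog_arm(
  deltas=[
    [[0.05, 0.01, 0, 0, 0, 0, 1], [0.13, 0.03, 0, 0, 0, 0, 1], [0.23, 0.06, 0, 0, 0, 0, 1], [0.34, 0.09, 0, 0, 0, 0, 1], [0.45, 0.11, 0, 0, 0, 0, 1], [0.56, 0.14, 0, 0, 0, 0, 1], [0.66, 0.17, 0, 0, 0, 0, 1], [0.74, 0.19, 0, 0, 0, 0, 1], [0.79, 0.2, 0, 0, 0, 0, 1], [0.81, 0.21, 0, 0, 0, 0, 1], [0.81, 0.21, 0, 0, 0, 0, 1]],
  ],
)

```text
t: 17.65
ee_pos: [464.9, 84.7, 345.7]
eef_rot: [0.618, 0.786, -0.0, -0.0]
wrist_force: [-1.2, -0.3, -5.8]
opening: 19.5
finger_force: 50.0
```

Run:
```python
from h import *
p=viewer.grab_frame("scene")
s=r.sense();print(s["t"],s["ee_pos"],s["eef_rot"],s["opening"],s["wrist_force"],s["q"])
c0=np.array([584,116,0]);a=np.radians(13.7);M=R.from_euler('z',a).as_matrix()
m=R.from_quat(s["eef_rot"]).as_matrix(); lip=s["ee_pos"]+m@[0,93,70]; print("lip chute",M.T@(lip-c0),proj(p,lip),viewer.place_of(p,"pan_lip")[:2])
# rows: tilt th, lip fixed at chute(-30,0,240)
P0=np.array(s["ee_pos"])
for th in (10,15,20,25,30,35,40,45):
    t=np.radians(th);Rt=R.from_euler('z',a+np.pi/2).as_matrix()@np.diag([1,-1,-1])@R.from_rotvec([t,0,0]).as_matrix()
    L=c0+M@np.array([-30,0,240]); T=L-Rt@np.array([0,93,70])
    print(th,np.round(m.T@(T-P0)/120,3),round(th/360,3))
c=p["image"][120:290,150:350,::-1].copy(); cv2.imwrite("pics/s6.png",cv2.resize(c,(0,0),fx=4,fy=3.5,interpolation=cv2.INTER_CUBIC))
```

```text
17.7 [464.85379198  84.35776677 345.70233394] [ 6.17897361e-01  7.86258764e-01 -8.00214834e-05  2.94909238e-05] 19.61587320144982 [-0.06626854 -0.39276694 -5.65913971] [ 1.30259783e-01 -1.22288450e-01  2.09682959e+00 -1.67550720e-04
  1.16712467e+00 -1.08339416e-01]
lip chute [-30.25675285  -2.57517648 275.69402164] [[267.6947765  174.14941455]] [{'point': [271.4, 177.2], 'conf': 0.57}]
10 [0.021 0.115 0.172] 0.028
15 [0.021 0.179 0.117] 0.042
20 [0.021 0.248 0.068] 0.056
25 [0.021 0.321 0.025] 0.069
30 [ 0.021  0.398 -0.012] 0.083
35 [ 0.021  0.477 -0.042] 0.097
40 [ 0.021  0.558 -0.064] 0.111
45 [ 0.021  0.642 -0.08 ] 0.125
```

View pics/s6.png

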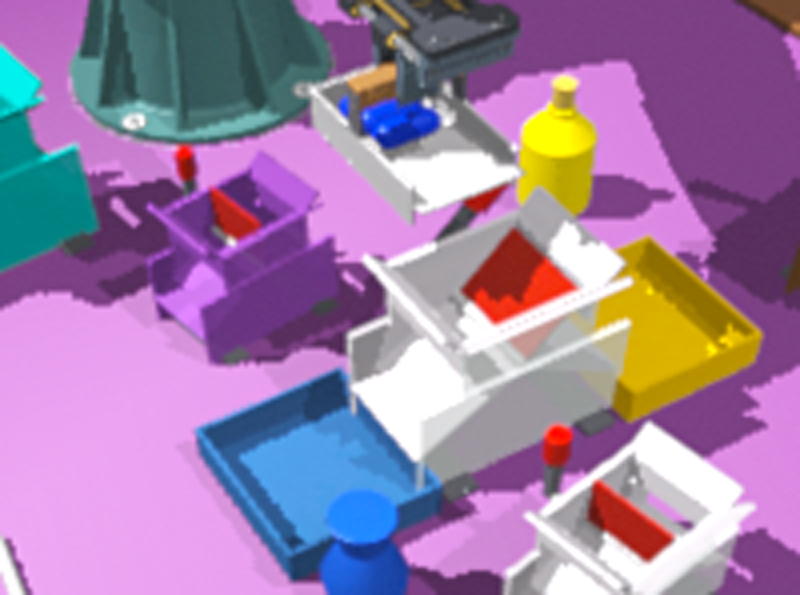

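Call:
jog_arm(
  deltas=[
    [[0.01, 0.04, 0.06, 0.009, 0, 0, 1], [0.02, 0.08, 0.12, 0.018, 0, 0, 1], [0.02, 0.115, 0.17, 0.028, 0, 0, 1], [0.02, 0.145, 0.145, 0.035, 0, 0, 1], [0.02, 0.18, 0.117, 0.042, 0, 0, 1], [0.02, 0.215, 0.09, 0.049, 0, 0, 1], [0.02, 0.25, 0.068, 0.056, 0, 0, 1], [0.02, 0.285, 0.045, 0.0625, 0, 0, 1], [0.02, 0.32, 0.025, 0.069, 0, 0, 1], [0.02, 0.36, 0.007, 0.076, 0, 0, 1], [0.02, 0.4, -0.012, 0.083, 0, 0, 1], [0.02, 0.4, -0.012, 0.083, 0, 0, 1]],
  ],
)

```text
t: 18.75
ee_pos: [512.2, 97.8, 347.0]
eef_rot: [0.597, 0.759, -0.203, -0.16]
wrist_force: [-0.6, 0.2, -3.6]
opening: 19.1
finger_force: 50.0
```

Run:
```python
from h import *
p=viewer.grab_frame("scene")
s=r.sense();print(s["t"],s["ee_pos"],s["eef_rot"],s["opening"],s["wrist_force"],s["q"])
c=p["image"][120:290,180:330,::-1].copy(); cv2.imwrite("pics/s7.png",cv2.resize(c,(0,0),fx=3.5,fy=3.5,interpolation=cv2.INTER_CUBIC))
```

```text
18.8 [511.73532563  97.71952571 346.82942599] [ 0.59737652  0.75948905 -0.20238953 -0.15923616] 19.5804385861703 [-0.73727946  0.10195287 -3.52801896] [ 0.16164718  0.21059294  1.8073852  -0.03791252  1.64322857 -0.06886856]
```

View pics/s7.png

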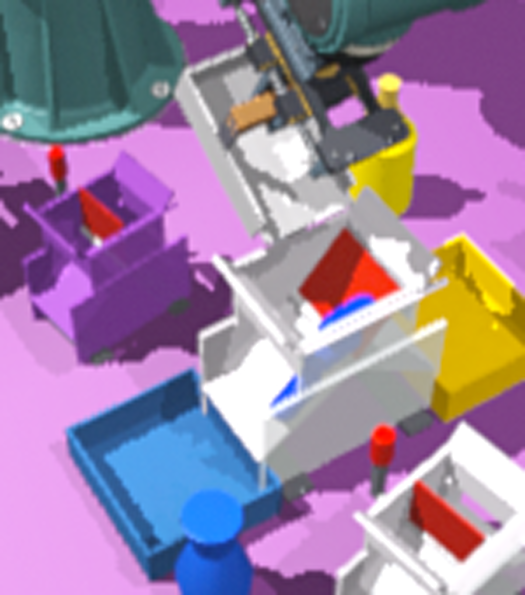

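The pan is empty (the wrist load dropped by about 2.1 N) and the rods are going down the chute at crop (340,310) and (285,390). Levelling the pan.

Call:
jog_arm(
  deltas=[
    [[0, -0.06, 0.02, -0.014, 0, 0, 1], [0, -0.13, 0.04, -0.028, 0, 0, 1], [0, -0.2, 0.06, -0.042, 0, 0, 1], [0, -0.26, 0.08, -0.055, 0, 0, 1], [-0.01, -0.33, 0.1, -0.069, 0, 0, 1], [-0.02, -0.39, 0.12, -0.083, 0, 0, 1], [-0.02, -0.39, 0.12, -0.083, 0, 0, 1], [-0.02, -0.39, 0.12, -0.083, 0, 0, 1]],
  ],
)

```text
t: 19.47
ee_pos: [464.2, 84.0, 358.7]
eef_rot: [0.618, 0.786, 0.0, 0.0]
wrist_force: [0.0, -0.5, -4.6]
opening: 19.9
finger_force: 50.0
```

Run:
```python
from h import *
p=viewer.grab_frame("scene")
s=r.sense();print(s["t"],s["ee_pos"],s["eef_rot"],s["opening"],s["wrist_force"])
print([(d["conf"],d["point"],onz(p,d["point"],20)) for d in viewer.place_of(p,"rod0")])
c=p["image"][180:290,180:330,::-1].copy(); cv2.imwrite("pics/s8.png",cv2.resize(c,(0,0),fx=3.5,fy=3.5,interpolation=cv2.INTER_CUBIC))
m=R.from_quat(s["eef_rot"]).as_matrix();print(m.T@(np.array([460,-322,345.7])-s["ee_pos"])/120)
```

```text
19.5167 [464.89588659  84.19951246 358.49878907] [ 6.18193671e-01  7.86025812e-01 -7.10361418e-05  5.25935279e-05] 20.123142592355318 [ 0.44300079 -0.34915098 -3.32737986]
[(0.64, [229.5, 269.3], array([680.9034462 , -60.11494908,  20.        ])), (0.47, [216.9, 261.3], array([639.58561804, -90.61847382,  20.        ]))]
[-3.28001515 -0.83739756  0.10725491]
```

View pics/s8.png

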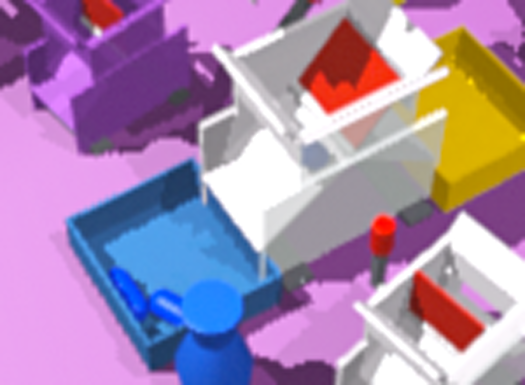

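Two rods are in the bin, at crop (128,290) and (165,305). There is also a bluish blob inside the chute at (315,155). I'll look from the top after moving the pan away.

Call:
jog_arm(
  deltas=[
    [[-0.3, -0.1, 0, 0, 0, 0, 1], [-0.6, -0.16, 0, 0, 0, 0, 1], [-0.9, -0.21, 0, 0, 0, 0, 1], [-0.9, -0.21, 0, 0, 0, 0, 1], [-0.9, -0.21, 0, 0, 0, 0, 1]],
  ],
)

```text
t: 19.98
ee_pos: [466.7, -27.9, 357.6]
eef_rot: [0.619, 0.785, -0.001, -0.001]
wrist_force: [-0.1, 0.7, -3.9]
opening: 19.6
finger_force: 50.0
```

Call:
jog_arm(
  deltas=[
    [[-0.3, -0.1, 0, 0, 0, 0, 1], [-0.6, -0.16, 0, 0, 0, 0, 1], [-0.9, -0.21, 0, 0, 0, 0, 1], [-0.9, -0.21, 0, 0, 0, 0, 1], [-0.9, -0.21, 0, 0, 0, 0, 1]],
  ],
)

```text
t: 20.4
ee_pos: [467.6, -138.0, 357.6]
eef_rot: [0.619, 0.786, -0.0, -0.001]
wrist_force: [-0.1, 0.4, -2.8]
opening: 19.7
finger_force: 50.0
```

Run:
```python
from h import *
s=r.sense();print(s["t"],s["ee_pos"],s["eef_rot"])
q=viewer.grab_frame("top");p=viewer.grab_frame("scene")
a=cv2.resize(q["image"][100:220,190:330,::-1],(400,343),interpolation=cv2.INTER_CUBIC)
b=cv2.resize(p["image"][180:300,190:330,::-1],(400,343),interpolation=cv2.INTER_CUBIC)
cv2.imwrite("pics/c9.png",np.hstack([a,b]))
for P in(q,p): print([(d["conf"],d["point"],onz(P,d["point"],20).round()) for d in viewer.place_of(P,"rod0")])
m=R.from_quat(s["eef_rot"]).as_matrix();print(m.T@(np.array([460,-322,s["ee_pos"][2]])-s["ee_pos"])/120)
```

```text
20.4 [ 467.58638924 -137.99589719  357.55611125] [ 6.18728342e-01  7.85604568e-01 -2.21543877e-04 -8.07727703e-04]
[(0.67, [289.7, 141.3], array([677., -60.,  20.])), (0.51, [299.2, 152.0], array([641., -90.,  20.])), (0.48, [277.0, 153.3], array([637., -18.,  20.]))]
[(0.55, [216.9, 263.1], array([646., -92.,  20.])), (0.42, [234.3, 256.0], array([638., -31.,  20.]))]
[-1.47585074e+00 -4.20804577e-01 -9.01326472e-04]
```

View pics/c9.png

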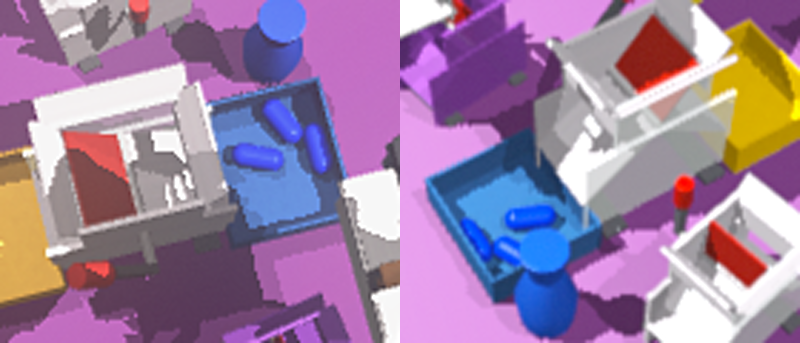

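All three rods lie in the blue bin (top crop 258,155; 283,120; 315,148). Returning the pan.

Call:
jog_arm(
  deltas=[
    [[-0.3, -0.1, 0, 0, 0, 0, 1], [-0.6, -0.16, 0, 0, 0, 0, 1], [-0.74, -0.21, 0, 0, 0, 0, 1], [-0.74, -0.21, 0, 0, 0, 0, 1], [-0.74, -0.21, 0, 0, 0, 0, 1]],
  ],
)

```text
t: 21.02
ee_pos: [463.7, -229.3, 357.9]
eef_rot: [0.618, 0.786, 0.0, -0.0]
wrist_force: [-0.6, 0.5, -3.7]
opening: 19.6
finger_force: 50.0
```

Call:
jog_arm(
  deltas=[
    [[-0.3, -0.1, 0, 0, 0, 0.015, 1], [-0.6, -0.16, 0, 0, 0, 0.03, 1], [-0.74, -0.21, 0, 0, 0, 0.05, 1], [-0.74, -0.21, 0, 0, 0, 0.07, 1], [-0.74, -0.21, 0, 0, 0, 0.088, 1], [-0.74, -0.21, 0, 0, 0, 0.088, 1], [-0.74, -0.21, 0, 0, 0, 0.088, 1]],
  ],
)

```text
t: 21.6
ee_pos: [460.5, -320.6, 358.0]
eef_rot: [0.808, 0.59, 0.0, -0.0]
wrist_force: [0.7, -0.4, -4.2]
opening: 19.7
finger_force: 50.0
```

Call:
jog_arm(
  deltas=[
    [[0, 0, 0.3, 0, 0, 0, 1], [0, 0, 0.6, 0, 0, 0, 1], [0, 0, 0.85, 0, 0, 0, 1], [0, 0, 1, 0, 0, 0, 1], [0, 0, 1, 0, 0, 0, 1], [0, 0, 1, 0, 0, 0, 1]],
  ],
)

```text
t: 22.1
ee_pos: [460.2, -321.0, 237.9]
eef_rot: [0.808, 0.589, -0.0, -0.001]
wrist_force: [0.6, 0.2, -2.0]
opening: 19.6
finger_force: 50.0
```

Call:
jog_arm(
  deltas=[
    [[0, 0, 0.2, 0, 0, 0, 1], [0, 0, 0.4, 0, 0, 0, 1], [0, 0, 0.6, 0, 0, 0, 1], [0, 0, 0.8, 0, 0, 0, 1], [0, 0, 0.9, 0, 0, 0, 1], [0, 0, 0.98, 0, 0, 0, 1], [0, 0, 0.98, 0, 0, 0, 1], [0, 0, 0.98, 0, 0, 0, 1]],
  ],
)

```text
t: 22.77
ee_pos: [460.7, -322.2, 121.5]
eef_rot: [0.809, 0.588, 0.0, 0.001]
wrist_force: [0.1, -0.0, -3.8]
opening: 19.2
finger_force: 50.0
```

Run:
```python
from h import *
s=r.sense();print(s["t"],s["ee_pos"],s["eef_rot"],s["wrist_force"],(s["ee_pos"][2]-96.1)/120)
```

```text
22.7667 [ 460.73449411 -322.17515656  121.50866956] [8.08941089e-01 5.87889450e-01 1.65296112e-04 5.31735160e-04] [ 0.12921577 -0.04642591 -3.79666522] 0.21173891300325826
```

Call:
jog_arm(
  deltas=[
    [[0, 0, 0.06, 0, 0, 0, 1], [0, 0, 0.12, 0, 0, 0, 1], [0, 0, 0.16, 0, 0, 0, 1], [0, 0, 0.19, 0, 0, 0, 1], [0, 0, 0.205, 0, 0, 0, 1], [0, 0, 0.21, 0, 0, 0, 1], [0, 0, 0.21, 0, 0, 0, 1], [0, 0, 0.21, 0, 0, 0, 1]],
  ],
)

```text
t: 23.43
ee_pos: [460.2, -321.4, 96.1]
eef_rot: [0.809, 0.588, 0.0, -0.001]
wrist_force: [-5.9, 11.5, 21.1]
opening: 19.8
finger_force: 50.0
```

Call:
jog_arm(
  deltas=[
    [[0, 0, 0, 0, 0, 0, 0], [0, 0, 0, 0, 0, 0, 0], [0, 0, 0, 0, 0, 0, 0], [0, 0, 0, 0, 0, 0, 0], [0, 0, 0, 0, 0, 0, 0], [0, 0, 0, 0, 0, 0, 0], [0, 0, 0, 0, 0, 0, 0], [0, 0, 0, 0, 0, 0, 0], [0, 0, 0, 0, 0, 0, 0], [0, 0, 0, 0, 0, 0, 0], [0, 0, 0, 0, 0, 0, 0], [0, 0, 0, 0, 0, 0, 0]],
  ],
)

```text
t: 24.43
ee_pos: [460.1, -321.8, 95.2]
eef_rot: [0.809, 0.588, -0.0, -0.0]
wrist_force: [-0.1, -0.5, -0.8]
opening: 90.9
finger_force: 0.0
```

Call:
jog_arm(
  deltas=[
    [[0, 0, -0.1, 0, 0, 0, 0], [0, 0, -0.3, 0, 0, 0, 0], [0, 0, -0.5, 0, 0, 0, 0], [0, 0, -0.8, 0, 0, 0, 0], [0, 0, -1, 0, 0, 0, 0], [0, 0, -1, 0, 0, 0, 0], [0, 0, -1, 0, 0, 0, 0]],
  ],
)

```text
t: 25.02
ee_pos: [460.7, -322.2, 217.3]
eef_rot: [0.809, 0.588, 0.0, 0.002]
wrist_force: [-0.7, -0.4, -0.4]
opening: 91.4
finger_force: 0.0
```

Run:
```python
from h import *
s=r.sense();print(s["t"],s["ee_pos"],s["opening"],s["wrist_force"])
p=viewer.grab_frame("scene")
for k,z in {"pan_grip":88,"pan_lip":26,"flap_knob":196,"rod0":20}.items(): print(k,[(round(d["conf"],2),onz(p,d["point"],z).round()) for d in viewer.place_of(p,k)])
cv2.imwrite("pics/s10.png",cv2.resize(p["image"][130:310,80:350,::-1],(0,0),fx=2.9,fy=2.9,interpolation=cv2.INTER_CUBIC))
```

```text
25.0167 [ 460.65637454 -322.24611099  217.27708548] 91.40988383992845 [-0.65941209 -0.36246941 -0.4332781 ]
pan_grip [(0.56, array([ 463., -324.,   88.])), (0.4, array([674., -35.,  88.])), (0.32, array([379., 175.,  88.])), (0.28, array([419., 244.,  88.]))]
pan_lip [(0.85, array([ 561., -346.,   26.]))]
flap_knob [(0.65, array([445., 515., 196.])), (0.6, array([768.,  97., 196.]))]
rod0 [(0.65, array([654., -95.,  20.])), (0.58, array([637., -20.,  20.])), (0.47, array([673., -61.,  20.])), (0.46, array([ 493., -318.,   20.]))]
```

View pics/s10.png

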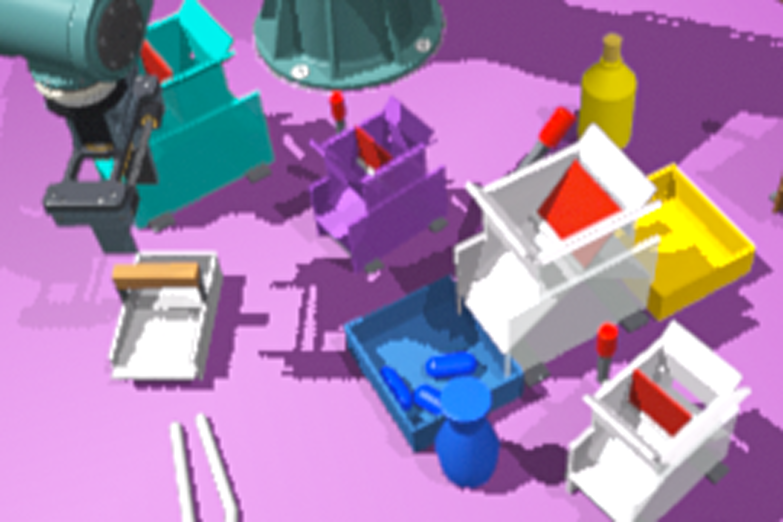

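The pan stands empty and upright at (165,315). The three rods are in the blue bin, the flap is over, and the vase, bottle and jacks are untouched.

```bash
python3 -c "
from workcell import order
print(order.job_done())"
```

```text
the job is handed in; nothing more can be done
None
```

The job is handed in, with no verdict shown: at my last look the flap was fully over, all three rods were in the blue bin, the empty pan stood upright on the bench, and the vase, gas bottle and jacks looked undisturbed.

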